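# Put the leveller away, press the inner lid home and lift off the outer lid

## Robot

A 7-joint arm with a two-finger parallel gripper is mounted at the origin on the work surface. World frame = base frame: x ahead of the robot, y to its left, z up, the work surface at z = 0. Lengths are in mm, angles in rad, forces in N, time in s.
With the tool pointing down it reaches from about 425 to 825 mm from the base axis. Payload 3.6 kg.
Tool frame: the origin (TCP) lies on the centre line of the jaws, within the pads' length; the fingertips stand 19 mm ahead of it and the grasp point (between the pads) is the TCP; y points along the fingers, x is the direction in which the jaws open and shut, and the axes are right-handed (so a half turn about y gives the same grasp; the last joint's range is limited). The gripper opens to 85 mm and grips with 20 to 120 N. Pads are 22 mm wide; open, the fingers measure 114 mm over their backs; the gripper's body (76 mm by 85 mm) begins 54 mm behind the grasp point. The pads swing forward as they close: fully open they stand 13 mm farther back than shut.
Start: joints at [-1.353, 0.615, -0.013, 1.423, 0.008, 1.103, -0.04], TCP at [157.504, 630.6, 250.297] pointing down, gripper open.
Joint ranges: [-3.12, 3.12], [-0.3, 2.06], [-1.34, 1.32], [0.26, 2.42], [-1.36, 4.5], [0.01, 1.98], [-2.84, 2.84]. Speed limits (rad/s): [2.79, 2.79, 3.14, 3.14, 3.14, 3.14, 3.14].

## Interface

Orientations are given as a unit quaternion [w, x, y, z].
In Python, from bench import bot gives the robot as it stands.
- The arm moves only by the tool drive_tool, never from a script. Its argument "moves" is one flat list of numbers, 6 for each row, row after row: the shift along the world's x, y, z in cm, then the turn, a rotation vector about the world's x, y, z in rad. In form: [dx, dy, dz, ax, ay, az, dx, dy, dz, ax, ay, az, ...]. A call has 1 to 10 rows; each row shifts and turns the commanded pose from where the row before left it; what a row does not reach is not made up. A row lasts 1/10 s, in which the tool goes at most 50 mm and 8.59 degrees, less where a joint would pass 70% of its speed; a pose out of reach is approached as far as the arm can. A call is refused whole if a number of a shift passes 5 or a number of a turn 0.15, either way. A call with a gripper value outside its range is refused whole. "claw" is the opening, from 0 (shut) to 1 (fully open), set as the call begins (left out, the last holds). The fingers move at their own pace and stop on an object; "grip_force" is the grip in N (left out, the last holds). Time passes only in rows, so rows that do not move let the fingers close. It gives the time, the measured TCP pose, the force and the opening at its end, in the units of the state.
- bot.read_state(): the state, without advancing time (a new reading comes with each control period).
- bot.grab_frame(name): name is "side" or "top"; returns a dict with "color" (400x640x3 uint8, red, green, blue), "depth" (400x640 float32, mm along the optical axis (not along the pixel's ray), 0 where there is no reading), "fx", "fy", "cx", "cy" (pixels), "R" (3x3) and "t" (3): a world point X has camera coordinates R X + t. Camera axes: x right, y down, z forward; pixel columns grow to the right and rows downward; lengths in mm; the calibration is good to about 2 mm. A picture is of the moment at which its call begins.
- bot.sign_off(): hands the job in, once; it reports no verdict.
The state is a dict: "time_s": time; "joints": joint angles; "joint_velocities": joint speeds; "joint_torque": joint torques, N m; "tcp_pos": TCP position; "ee_rot": TCP orientation; "ft_force": force on the tool from outside, world axes, zero at the start; "wrist_torque": the same for the moment, N m; "grip_width": opening from 0.0 (shut) to 1.0 (fully open).
Only numpy, scipy, OpenCV 4.12 (cv2) and the standard library are available. Lean on these libraries where they do the work, as an engineer would, in place of code of your own. Each camera call takes 0.05 s, during which the arm holds its last target. There are 200 camera calls.

## Task

The storage canister is back from washing: slide the flat wooden leveller that lies across its mouth into the empty upper slot of the tool block, right to the back, and leave it there. Then take the nested lids by the outer lid's knob, press the inner lid fully home in the canister's mouth, and lift the outer lid off alone, leaving the inner lid seated. Finish still holding the outer lid, level and about 10 cm up, over the canister, so that the drying puck can go in between, and leave everything else on the worktop where it is.

Things in the scene. Friction and masses are not known exactly. Their poses are not given: they have to be found in the camera images.
- leveller: flat beechwood strip 220 mm long (own x), 34 wide (own y), 5 thick, both ends rounded alike, 40 g. Origin: centre of its underside. Starts lying flat across the canister's mouth, underside 115 mm up, each end overhanging by about 40 to 70 mm.
- tool_block: oak tool block, fixed: 130 mm deep (own x), 76 wide (y), 100 high, front to its own -x, away from the robot. Origin: centre of underside. The lower front slot holds a scraper whose black handle sticks out 45 mm, up to 36 mm high. The upper slot is empty: 42 wide, 10 high (70 to 80 mm up, flared at the mouth), 120 deep, closed at the back. Home, the leveller sticks out 100 mm, centre at x -0.055.
- slot_mouth (a point): centre of the mouth of the empty upper slot, on the block's front face, 75 mm above the worktop. Its x axis points into the slot.
- slot_back (a point): centre of the back end of the upper slot, 120 mm in from the mouth
- canister: white stoneware canister fixed on the worktop: round, 110 mm across, 115 mm high, wall 5 mm, open and empty. Origin: centre of underside. Four sprung catches 9 mm below the rim hold the inner lid once pressed past them: about 8 N of push (of which the lids' weight gives 3 N) snaps it home; drawing it out takes over 10 N.
- inner_lid: steel press-in lid, 80 g: rubber-edged plug 94 mm across, 22 deep, tapered to 84 at the bottom, under a 108 mm flange 4 thick, with a knob 20 mm across; 42 mm high. Origin: centre of the plug's underside. Starts clipped inside the outer lid, origin 14 mm below that lid's, standing on the worktop. Home, its flange is on the rim and its origin 93 mm above the canister's.
- outer_lid: oak cap 122 mm across, 38 high, dark steel knob on top, 220 g. Origin: centre of its lower edge, 14 mm above the worktop at the start, 107 mm above the canister's origin when both lids are home. A spring clip under it holds the inner lid's knob: it carries the inner lid and lets go at a straight pull of 3 to 4 N; ribs push the inner lid down when the cap is pressed.
- outer_knob (a point): grip point in the outer lid's round knob: on its axis, 60 mm above the outer lid's origin. The knob is 28 mm across and stands 32 mm above the cap's top (its straight part from 49 to 70 mm above the outer lid's origin); the cap's top is 22 mm below this point.
- puck: bystander: flat aluminium drying puck, 44 mm across, 12 mm high. Origin: centre of its underside.
- ramekin: bystander: small white bowl, 80 mm across, 45 mm high. Origin: centre of its underside.
- spice_jar: bystander: glass spice jar, 52 mm across, 88 mm high. Origin: centre of its underside.
- mug: bystander: white mug, 80 mm across, 90 mm high, handle at its own +y. Origin: centre of its underside.
- pepper_mill: bystander: turned dark wood pepper mill, 54 mm across, 152 mm high. Origin: centre of its underside.
- wooden_spoon: bystander: wooden spoon lying on the worktop, 260 mm long along its own x.
- food_can: bystander: food can, 74 mm across, 80 mm high. Origin: centre of its underside.
There are look-alikes about, which are no part of the job. There is more than one size of the leveller; the one meant has the size given above.

How it is judged (in metres and radians):
On the way, in this order (a step that is already met when the one before it is completed fails the run):
1. the leveller lies in the upper slot, pushed to the back, and is let go (x of leveller in the frame of tool_block between -0.07 and -0.05 m and y of leveller in the frame of tool_block between -0.008 and 0.008 m and z of leveller in the frame of tool_block between 0.066 and 0.078 m and angle between the x axis of leveller and the x axis of tool_block, either way round below 0.12 rad and contact force between the fingers and leveller below 0.1 N), for 0.2 s.
2. the inner lid is pressed home in the canister with the outer lid still on it (z of inner_lid in the frame of canister between 0.0905 and 0.0955 m and horizontal distance between inner_lid and canister below 0.005 m and angle between inner_lid's own z axis and vertical below 0.05 rad and z of outer_lid in the frame of inner_lid between 0.01 and 0.018 m), for 0.1 s.
At the end, for the whole second after the job is handed in: Leveller in the upper slot within 15 mm of the back; inner lid home (within 2.5 mm, centred within 5 mm, level); outer lid held still and level within 0.2 rad, 50 to 200 mm above its closed place and within 80 mm of the canister's axis, touching neither; bystanders within 30 mm of their places (x of leveller in the frame of tool_block between -0.07 and -0.05 m and y of leveller in the frame of tool_block between -0.008 and 0.008 m and z of leveller in the frame of tool_block between 0.066 and 0.078 m and angle between the x axis of leveller and the x axis of tool_block, either way round below 0.12 rad and z of inner_lid in the frame of canister between 0.0905 and 0.0955 m and horizontal distance between inner_lid and canister below 0.005 m and angle between inner_lid's own z axis and vertical below 0.05 rad and z of outer_lid in the frame of canister between 0.157 and 0.307 m and horizontal distance between outer_lid and canister below 0.08 m and angle between outer_lid's own z axis and vertical below 0.2 rad and linear speed of outer_lid below 0.03 m/s and contact force between the fingers and outer_lid above 0.5 N and contact force between outer_lid and inner_lid below 0.1 N and contact force between outer_lid and canister below 0.1 N and distance of each of puck, ramekin, spice_jar, mug, pepper_mill, wooden_spoon, food_can from where it was at the start of the episode below 0.03 m); the arm keeps its last pose, push and grip.
It fails at once if the outer lid comes off the inner lid while the inner lid is not home in the canister, or the inner lid is disturbed after that (distance between outer_lid and inner_lid above 0.026 m and not (z of inner_lid in the frame of canister between 0.0905 and 0.0955 m and horizontal distance between inner_lid and canister below 0.005 m and angle between inner_lid's own z axis and vertical below 0.05 rad)).
It fails at once if a bystander is pushed more than 30 mm or knocked over (distance of any of puck, ramekin, spice_jar, mug, pepper_mill, wooden_spoon, food_can from where it was at the start of the episode above 0.03 m or angle between any of puck, ramekin, spice_jar, mug, pepper_mill, food_can's own z axis and vertical above 0.5 rad).
It also fails if it takes over 67 s, if anything falls off the work surface, if the arm or the gripper's body presses on something with over 40 N, if the wrist force passes 120 N, or if a joint passes its speed limit or range.

## Working session

There is one attempt and no reset: what is moved stays moved. The work goes in short steps, Python scripts to look and compute and a tool call to move; the robot and the scene stay as the last step left them, time stands still between calls to the robot, and variables do not carry over. Pictures are saved under pics/ and viewed, about 8 in all and at most 12, crops included, and the job is handed in when it is done.

Besides the shell and the picture viewer there is one more tool, called after "Emit:" as name(argument=value, ...) on one line, values as JSON. drive_tool: Moves the arm, as the interface text tells. Its arguments: {"type":"object","properties":{"moves":{"type":"array","items":{"type":"number"}},"claw":{"type":"number"},"grip_force":{"type":"number"}},"required":["moves"]}

```bash
mkdir -p pics
cat > h.py <<'E'
import numpy as np,cv2
from bench import bot
def grab(n,f):
    d=bot.grab_frame(n); np.savez(f'{f}.npz',**d); cv2.imwrite(f'pics/{f}.png',d['color'][:,:,::-1]); return d
def xyz(d):
    v,u=np.mgrid[:400,:640]; z=d['depth'].astype(float)
    P=np.stack([(u-d['cx'])/d['fx']*z,(v-d['cy'])/d['fy']*z,z],-1)
    W=(P-d['t'])@d['R']; W[z==0]=np.nan; return W
E
python3 - <<'E'
from h import *
for n in('side','top'):
    d=grab(n,n+'0'); print(n,d['fx'],d['R'],d['t'],'cam at',-d['R'].T@d['t'])
    np.save(n+'0w.npy',xyz(d))
print(bot.read_state())
E
```

```text
side 428.77088747706335 [[ 0.90348973 -0.42858344 -0.00474855]
 [-0.32373138 -0.67510821 -0.66289283]
 [ 0.2808991   0.60045411 -0.74869924]] [-421.34817766  234.48358955 1367.35550507] cam at [  72.50451211 -843.31529178 1177.17472459]
top 435.1483338977864 [[ 0.01141395 -0.99955607 -0.02752072]
 [-0.99380119 -0.00829588 -0.11086197]
 [ 0.11058445  0.0286155  -0.9934547 ]] [   9.65898715  486.90927545 1250.14463429] cam at [ 345.53421669  -22.07947054 1296.20760192]
{'time_s': 0.1, 'joints': array([-1.35252414,  0.61579007, -0.01262073,  1.42473722,  0.00812635,
        1.10339527, -0.04041286]), 'joint_velocities': array([ 1.20758424e-03, -8.23069183e-04, -2.42415640e-04, -1.77833020e-03,
       -7.11842539e-04, -8.78089985e-04, -4.13603398e-05]), 'joint_torque': array([ 1.51316173e-03, -4.70386040e+01,  2.60334481e-01, -1.71570808e+01,
        1.00355252e-02,  5.80866676e-03, -4.43079983e-06]), 'tcp_pos': array([157.35532886, 630.00669087, 249.27545098]), 'ee_rot': array([-0.55677583,  0.55779483,  0.434614  , -0.43586267]), 'ft_force': array([-0.07907021, -0.14264027, -0.31009475]), 'wrist_torque': array([-0.03808518, -0.02551868,  0.04494539]), 'grip_width': 0.9992101445897832}
```

View pics/top0.png

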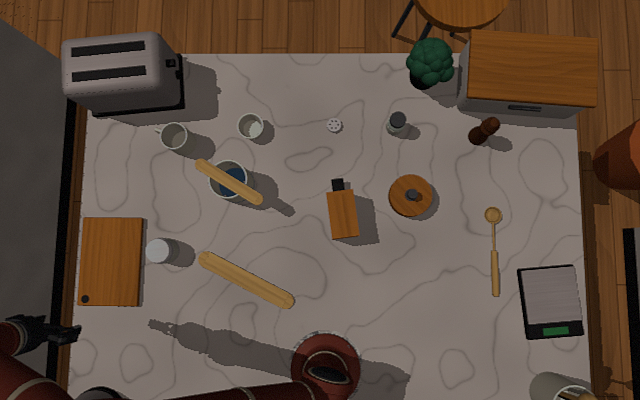

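View pics/side0.png

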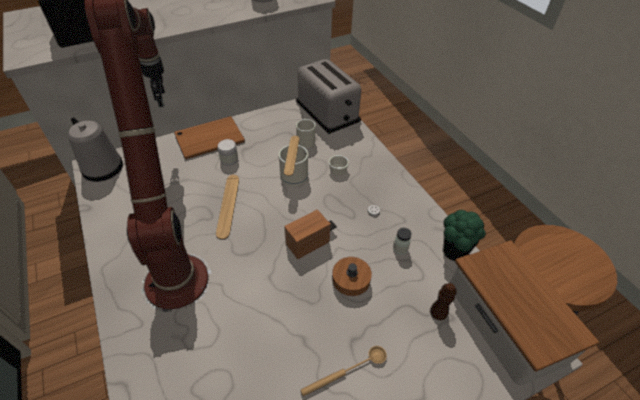

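The top view shows the block at (342,213) with its scraper handle at (338,185), the lids at (411,196) and the canister at (229,180).

There are two candidates for the leveller:
- Strip A lies over the canister mouth, from (198,161) to (262,202).
- Strip B lies on the worktop at (200,257) to (292,302). It looks longer, so it is probably the look-alike.

The candidates for the lid are the oak cap at (411,196) only. The mug is at (173,135), the ramekin at (250,126) and the can at (165,251). I'll measure these now.

```bash
cat > m.py <<'E'
from h import *
out={}
for n in('top','side'):
    W=np.load(n+'0w.npy'); C=np.load(n+'0.npz')['color'].astype(int)
    hsv=cv2.cvtColor(C.astype(np.uint8),cv2.COLOR_RGB2HSV)
    X,Y,Z=W[...,0],W[...,1],W[...,2]
    print(n,'table z',np.nanmedian(Z[(X>300)&(X<700)&(abs(Y)<400)]))
    yel=(hsv[...,0]>10)&(hsv[...,0]<30)&(hsv[...,1]>70)
    def rect(m,name):
        p=W[m]; r=cv2.minAreaRect(p[:,:2].astype(np.float32)); print(name,len(p),'c',np.round(r[0],1),'size',np.round(r[1],1),'ang',round(r[2],1),'z',np.round(np.percentile(p[:,2],[5,50,95]),1), 'mean',p.mean(0).round(1))
        return p
    reg=lambda x0,x1,y0,y1,z0,z1:(X>x0)&(X<x1)&(Y>y0)&(Y<y1)&(Z>z0)&(Z<z1)
    rect(reg(450,720,120,420,112,135)&yel,'levA')
    rect(reg(150,450,0,420,3,40)&yel,'levB')
    rect(reg(350,560,-100,40,93,110),'blocktop')
    rect(reg(480,650,-120,60,15,50),'handle?')
    rect(reg(400,620,-300,-110,45,59),'captop')
    rect(reg(400,620,-300,-110,70,100),'knob')
    rect(reg(450,700,180,370,100,118)&~yel,'canrim')
E
python3 m.py
python3 - <<'E'
import cv2
a=cv2.imread('pics/top0.png'); b=cv2.imread('pics/side0.png')
f=lambda i,x,y,w,h:cv2.resize(i[y:y+h,x:x+w],(800,300),interpolation=3)
cv2.imwrite('pics/c1.png',cv2.vconcat([f(a,180,145,267,100),f(b,225,130,187,70) ]))
E
```

```text
top table z 0.7550939505924374
levA 926 c [525.9 267.1] size [218.4  34.5] ang 59.1 z [116.  120.  123.6] mean [525.5 266.1 119.9]
levB 1599 c [251.5 235.6] size [313.  50.] ang 63.5 z [ 3.9  7.1 11.4] mean [251.  233.5   7.3]
blocktop 1296 c [441.9 -47. ] size [130.3  75.9] ang 8.1 z [ 96.5 100.1 103.7] mean [441.3 -47.1 100.1]
handle? 149 c [532.6 -34.7] size [36.4 35.3] ang 0.9 z [31.3 35.6 38.9] mean [532.4 -34.4  35.3]
captop 1294 c [ 501.5 -241.6] size [119.4 116.3] ang 1.2 z [48.2 52.3 56.2] mean [ 500.5 -241.9   52.2]
knob 85 c [ 500.5 -242.1] size [26.  25.4] ang 89.1 z [75.5 84.1 88.2] mean [ 500.4 -242.    83.4]
canrim 230 c [533.6 270.9] size [104.5 106.9] ang 60.8 z [102.7 112.6 117.2] mean [534.2 269.3 111.9]
side table z 0.747416257873645
levA 358 c [522.2 268.2] size [218.6  34. ] ang 59.5 z [115.7 119.8 123.4] mean [519.  261.9 119.6]
levB 744 c [249.4 236.2] size [317.5  49.1] ang 63.7 z [ 3.7  7.1 11.3] mean [244.1 226.4   7.2]
blocktop 791 c [438.1 -45.2] size [131.9  84.6] ang 7.8 z [ 95.7  99.7 103.6] mean [436.7 -47.4  99.7]
handle? 88 c [520.8 -54.6] size [88.4 27.8] ang 47.9 z [18.4 34.7 45.2] mean [516.4 -55.4  33.4]
captop 963 c [ 497.2 -239.7] size [119.8 120.8] ang 89.6 z [47.7 51.8 55.9] mean [ 494.5 -244.8   51.8]
knob 77 c [ 496.8 -241.8] size [27.9 25.1] ang 69.5 z [73.2 82.6 86.6] mean [ 496.1 -243.7   81.9]
canrim 157 c [532.6 274.5] size [109.  108.9] ang 46.5 z [101.3 110.3 116.7] mean [531.3 269.  109.6]
```

View pics/c1.png

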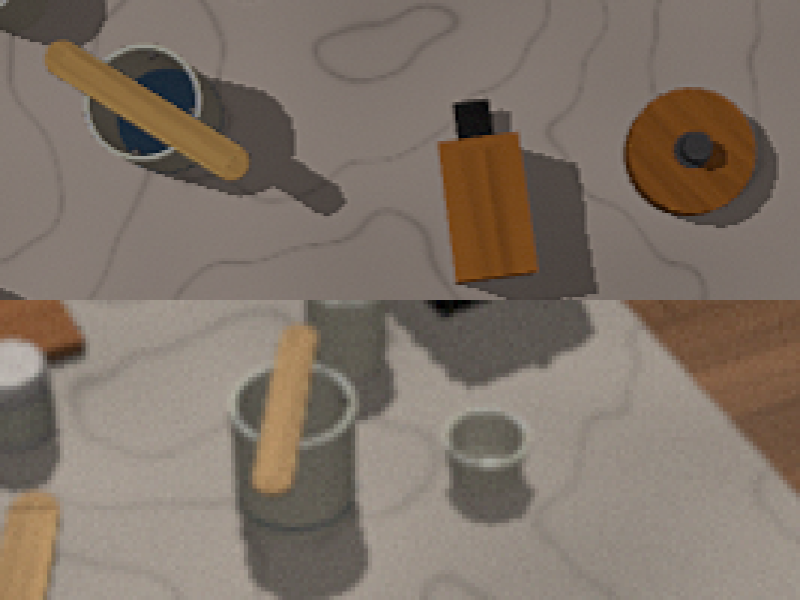

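The crop confirms the choice. Strip A across the canister measures 218 x 34 mm, with its top at 120 mm. Strip B is 313 x 50 mm, so it is the look-alike. The block's front, with the black handle, faces world +x at about 8°. I'll start the reach to the +d end of the leveller.

Emit:
drive_tool(moves=[3.1, -2.25, 0, 0, 0, -0.14, 3.1, -2.25, 0, 0, 0, -0.14, 3.1, -2.25, 0, 0, 0, -0.14, 3.1, -2.25, 0, 0, 0, -0.14, 3.1, -2.25, 0, 0, 0, -0.14, 3.1, -2.25, 0, 0, 0, -0.14, 3.1, -2.25, 0, 0, 0, -0.14, 3.1, -2.25, 0, 0, 0, -0.14, 3.1, -2.25, 0, 0, 0, -0.14, 3.1, -2.25, 0, 0, 0, -0.14], claw=1)

```text
time_s: 1.1
tcp_pos: [468.2, 404.5, 249.9]
ee_rot: [-0.706, 0.707, -0.028, 0.028]
ft_force: [0.2, 1.0, 0.4]
grip_width: 1.002
```

Emit:
drive_tool(moves=[3.1, -2.25, 0, 0, 0, -0.14, 3.1, -2.25, 0, 0, 0, -0.14, 3.1, -2.25, 0, 0, 0, -0.14, 0, 0, 0, 0, 0, 0, 0, 0, 0, 0, 0, 0])

```text
time_s: 1.6
tcp_pos: [560.8, 337.1, 249.5]
ee_rot: [-0.685, 0.686, -0.174, 0.173]
ft_force: [-1.3, 0.6, -0.8]
grip_width: 0.998
```

```bash
cat >> h.py <<'E'
from scipy.spatial.transform import Rotation as Rn
def st():
    s=bot.read_state(); q=s['ee_rot']; M=Rn.from_quat([q[1],q[2],q[3],q[0]]).as_matrix()
    print('t',round(s['time_s'],2),'tcp',s['tcp_pos'].round(1),'xang',round(float(np.degrees(np.arctan2(M[1,0],M[0,0]))),2),'x',M[:,0].round(3),'y',M[:,1].round(3),'F',s['ft_force'].round(1),'w',round(s['grip_width'],3),'j',s['joints'].round(2))
E
python3 - <<'E'
from h import *
st()
for n in('top','side'):
    W=np.load(n+'0w.npy'); C=np.load(n+'0.npz')['color']; hsv=cv2.cvtColor(C,cv2.COLOR_RGB2HSV)
    yel=(hsv[...,0]>10)&(hsv[...,0]<30)&(hsv[...,1]>70)
    X,Y,Z=[W[...,i] for i in range(3)]
    # canister rim circle fit on z 108..118
    m=(X>460)&(X<610)&(Y>190)&(Y<350)&(Z>109)&(Z<119)&~yel; p=W[m]
    from scipy.optimize import least_squares
    r=least_squares(lambda q:np.hypot(p[:,0]-q[0],p[:,1]-q[1])-52.5,[533,271],loss='soft_l1'); print(n,'can',r.x,len(p),np.abs(r.fun).mean())
    m=(X>400)&(X<600)&(Y>-320)&(Y<-160)&(Z>48)&(Z<57);p=W[m];c,rad=cv2.minEnclosingCircle(p[:,:2].astype(np.float32));print('cap',c,rad)
    for nm,x,y in(('mug',640,385),('ram',660,190)):
        m=(X>x-70)&(X<x+70)&(Y>y-70)&(Y<y+70)&(Z>35);p=W[m]; print(nm,p.min(0).round(),p.max(0).round())
E
```

```text
t 1.6 tcp [560.8 337.1 249.5] xang -28.39 x [ 0.88  -0.475 -0.001] y [-0.001 -0.001 -1.   ] F [-1.3  0.6 -0.8] w 0.998 j [-0.84  0.66  0.48  1.42 -0.32  1.14 -0.8 ]
top can [533.71375069 270.9800955 ] 191 1.704635762274092
cap (500.6121826171875, -243.8196258544922) 61.21726608276367
mug [570. 317.  35.] [702. 455. 124.]
ram [666. 187.  35.] [729. 260.  53.]
side can [529.48471346 271.39415992] 92 2.089040393832818
cap (496.6591796875, -240.89437866210938) 62.6399040222168
mug [571. 323.  35.] [700. 454. 123.]
ram [662. 189.  35.] [730. 260.  51.]
```

Emit:
drive_tool(moves=[0.2, -0.1, -2.5, 0, 0, -0.04, 0, 0, -2.5, 0, 0, 0, 0, 0, -2.5, 0, 0, 0, 0, 0, -2.5, 0, 0, 0, 0, 0, -1.6, 0, 0, 0, 0, 0, -1.6, 0, 0, 0, 0, 0, 0, 0, 0, 0, 0, 0, 0, 0, 0, 0])

```text
time_s: 2.4
tcp_pos: [561.4, 338.6, 118.3]
ee_rot: [0.682, -0.682, 0.186, -0.185]
ft_force: [0.4, -0.2, -0.2]
grip_width: 0.999
```

Run:
```python
from h import *
st(); 
a=grab('side','s1')['color'][:,:,::-1]; b=grab('top','t1')['color'][:,:,::-1]
cv2.imwrite('pics/c2.png',cv2.hconcat([cv2.resize(a[100:220,240:360],(400,400),interpolation=3),cv2.resize(b[110:230,150:270],(400,400),interpolation=3)]))
```

```text
t 2.4 tcp [561.4 338.6 118.3] xang -30.45 x [ 0.862 -0.507 -0.001] y [-0.001  0.001 -1.   ] F [ 0.4 -0.2 -0.2] w 0.999 j [-0.81  0.8   0.43  1.55 -0.4   0.88 -0.77]
```

View pics/c2.png

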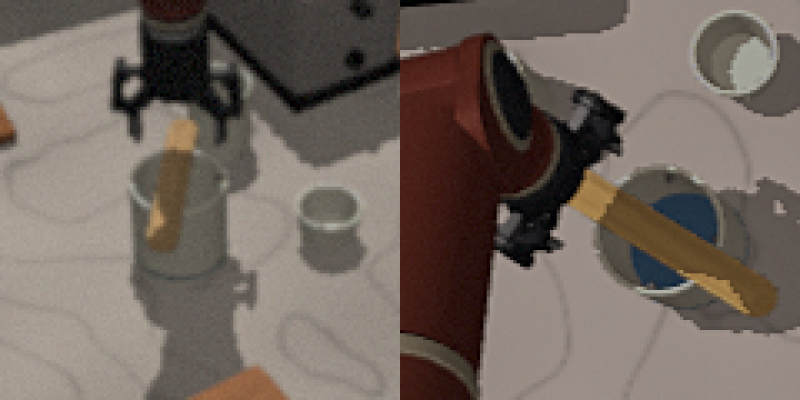

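The jaws straddle the far end of the leveller, at about (180,120) in the left crop and (590,190) in the right, clear of the rim. I'll close and lift.

Emit:
drive_tool(moves=[0, 0, 0, 0, 0, 0, 0, 0, 0, 0, 0, 0, 0, 0, 0, 0, 0, 0, 0, 0, 0, 0, 0, 0, 0, 0, 0, 0, 0, 0, 0, 0, 0, 0, 0, 0, 0, 0, 0, 0, 0, 0], claw=0, grip_force=40)

```text
time_s: 3.2
tcp_pos: [562.7, 337.1, 118.7]
ee_rot: [0.682, -0.682, 0.186, -0.187]
ft_force: [0.2, -0.2, 2.8]
grip_width: 0.387
```

Emit:
drive_tool(moves=[0, 0, 1, 0, 0, 0, 0, 0, 2, 0, 0, 0, 0, 0, 3, 0, 0, 0, 0, 0, 3, 0, 0, 0, 0, 0, 2, 0, 0, 0, 0, 0, 0, 0, 0, 0, 0, 0, 0, 0, 0, 0])

```text
time_s: 3.9
tcp_pos: [562.2, 337.1, 228.2]
ee_rot: [0.682, -0.682, 0.187, -0.186]
ft_force: [0.1, -0.4, -0.6]
grip_width: 0.385
```

```bash
cat >> h.py <<'E'
def lev(n,f,zlo,zhi,box):
    d=grab(n,f); W=xyz(d); hsv=cv2.cvtColor(d['color'],cv2.COLOR_RGB2HSV); X,Y,Z=[W[...,i] for i in range(3)]
    m=(hsv[...,0]>10)&(hsv[...,0]<30)&(hsv[...,1]>70)&(X>box[0])&(X<box[1])&(Y>box[2])&(Y<box[3])&(Z>zlo)&(Z<zhi)
    p=W[m]; r=cv2.minAreaRect(p[:,:2].astype(np.float32)); c=p.mean(0); A=np.c_[p[:,:2]-c[:2],np.ones(len(p))]
    k=np.linalg.lstsq(A,p[:,2],rcond=None)[0]
    print(n,len(p),'c',np.round(r[0],1),np.round(r[1],1),round(r[2],1),'z',p[:,2].mean().round(1),'at',c[:2].round(1),'slope',k[:2].round(3)); return p
E
python3 - <<'E'
from h import *
st()
for n in('top','side'): lev(n,n+'2',190,265,(400,640,120,420))
E
```

```text
t 3.9 tcp [562.2 337.1 228.2] xang -30.59 x [ 0.861 -0.509 -0.   ] y [-0.  0. -1.] F [ 0.1 -0.4 -0.6] w 0.385 j [-0.84  0.68  0.49  1.45 -0.34  1.1  -0.83]
top 1009 c [518.6 257.2] [194.5  34.9] 60.7 z 229.2 at [518.7 257.9] slope [0.002 0.004]
side 367 c [522.5 267.1] [219.2  49.8] 66.2 z 228.1 at [518.8 263.8] slope [0.01  0.004]
```

```bash
cat >> h.py <<'E'
def rel(p,tcp,ang):
    a=np.radians(ang); d=np.array([np.cos(a),np.sin(a)]); n=np.array([-d[1],d[0]]); q=p[:,:2]-tcp[:2]; u=q@d; v=q@n
    # mid of lateral edges by slices
    ms=[]; us=[]
    for u0 in np.arange(u.min()+25,-15,8):
        s=v[(u>=u0)&(u<u0+8)]
        if len(s)>8 : ms.append((s.min()+s.max())/2); us.append(u0+4)
    f=np.polyfit(us,ms,1); print(' far end',np.percentile(u,[0,.5,2]).round(1),'lateral at tcp',f[1].round(2),'slope deg',np.degrees(np.arctan(f[0])).round(2),'med',np.median(ms).round(2))
E
python3 - <<'E'
from h import *
for n in('top','side'):
    p=lev(n,n+'2',215,240,(400,640,120,420)); rel(p,np.array([562.2,337.1]),59.4)
E
```

```text
top 992 c [517.7 256.8] [195.5  34.6] 60.6 z 227.8 at [518.  257.7] slope [-0.015  0.009]
 far end [-189.4 -186.6 -182.7] lateral at tcp -1.51 slope deg 0.6 med -2.55
side 354 c [519.  266.5] [221.3  36.3] 59.2 z 227.4 at [516.9 261.6] slope [-0.008  0.004]
 far end [-193.4 -190.2 -185.3] lateral at tcp 1.05 slope deg 0.59 med 0.49
```

Emit:
drive_tool(moves=[1.75, -3.82, 0, 0, 0, -0.1, 1.75, -3.82, 0, 0, 0, -0.1, 1.75, -3.82, 0, 0, 0, -0.1, 1.75, -3.82, 0, 0, 0, -0.1, 1.75, -3.82, 0, 0, 0, -0.1, 1.75, -3.82, 0, 0, 0, -0.1, 1.75, -3.82, 0, 0, 0, -0.1, 1.75, -3.82, 0, 0, 0, -0.1, 1.75, -3.82, 0, 0, 0, -0.1])

```text
time_s: 5.0
tcp_pos: [720.2, -8.0, 227.0]
ee_rot: [-0.532, 0.532, -0.466, 0.465]
ft_force: [-0.1, 0.5, -0.3]
grip_width: 0.386
```

Emit:
drive_tool(moves=[0, 0, 0, 0, 0, 0, 0, 0, -3, 0, 0, 0, 0, 0, -3, 0, 0, 0, 0, 0, -3, 0, 0, 0, 0, 0, -2, 0, 0, 0, 0, 0, 0, 0, 0, 0, 0, 0, 0, 0, 0, 0])

```text
time_s: 5.7
tcp_pos: [719.9, -6.4, 117.9]
ee_rot: [-0.533, 0.533, -0.465, 0.464]
ft_force: [0.4, 0.2, 0.1]
grip_width: 0.385
```

Run:
```python
from h import *
st(); t=bot.read_state()['tcp_pos']
for n in('top','side'):
    p=lev(n,n+'3',105,130,(490,740,-150,60)); rel(p,t,8.0)
# block edges
for n in('top','side'):
  for k in '03':
    d=np.load(n+k+'.npz'); W=xyz(d); X,Y,Z=[W[...,i] for i in range(3)]; m=(X>350)&(X<515)&(Y>-110)&(Y<20)&(Z>94)&(Z<106); p=W[m]
    a=np.radians(8.0);F=np.array([np.cos(a),np.sin(a)]);N=np.array([-F[1],F[0]]); u=p[:,:2]@F; v=p[:,:2]@N
    us=np.arange(390,470,8); es=[np.sort(v[(u>=q)&(u<q+8)])[[1,-2]] for q in us if ((u>=q)&(u<q+8)).sum()>10]; es=np.array(es)
    print(n,k,'u range',np.percentile(u,[1,99]).round(1),'v edges',np.median(es,0).round(1), 'slopes deg',[np.degrees(np.polyfit(us[:len(es)],es[:,i],1)[0]).round(2) for i in(0,1)],'z',np.median(p[:,2]).round(1))
```

```text
t 5.7 tcp [719.9  -6.4 117.9] xang -82.13 x [ 0.137 -0.991  0.   ] y [-0.001 -0.    -1.   ] F [0.4 0.2 0.1] w 0.385 j [-0.32  0.93  0.63  1.34 -0.58  1.06 -1.03]
top 785 c [606.8 -26.8] [232.1  41. ] 11.4 z 119.0 at [629.2 -21.7] slope [0.005 0.001]
 far end [-229.5 -184.6 -180.5] lateral at tcp -1.91 slope deg 0.36 med -2.59
side 426 c [615.1 -24.4] [241.1  46.2] 13.7 z 119.7 at [626.9 -21.9] slope [ 0.007 -0.006]
 far end [-223.9 -187.5 -184.2] lateral at tcp -0.1 slope deg 1.19 med -2.41
top 0 u range [367.1 494.7] v edges [-144.5  -71.4] slopes deg [np.float64(0.34), np.float64(0.01)] z 100.1
top 3 u range [367.2 494.6] v edges [-144.7  -71.5] slopes deg [np.float64(0.23), np.float64(-0.08)] z 100.0
side 0 u range [363.3 491.4] v edges [-143.2  -69.8] slopes deg [np.float64(-0.97), np.float64(0.71)] z 99.7
side 3 u range [362.5 491.8] v edges [-143.6  -69.1] slopes deg [np.float64(-0.03), np.float64(-2.29)] z 99.8
```

Emit:
drive_tool(moves=[0, 0.08, -2.0, 0, 0, -0.006, 0, 0, -1.8, 0, 0, 0, 0, 0, -0.37, 0, 0, 0, 0, 0, 0, 0, 0, 0, 0, 0, 0, 0, 0, 0])

```text
time_s: 6.3
tcp_pos: [720.5, -6.2, 77.4]
ee_rot: [0.532, -0.531, 0.466, -0.467]
ft_force: [-0.8, 1.0, 0.1]
grip_width: 0.386
```

Run:
```python
from h import *
st()
a=grab('side','s4')['color'][:,:,::-1]; b=grab('top','t4')['color'][:,:,::-1]
cv2.imwrite('pics/c3.png',cv2.hconcat([cv2.resize(a[160:280,270:390],(400,400),interpolation=3),cv2.resize(b[120:240,290:410],(400,400),interpolation=3)]))
```

```text
t 6.3 tcp [720.5  -6.2  77.4] xang -82.5 x [ 0.131 -0.991  0.001] y [ 0.001 -0.    -1.   ] F [-0.8  1.   0.1] w 0.386 j [-0.32  0.98  0.61  1.36 -0.61  0.99 -1.02]
```

View pics/c3.png

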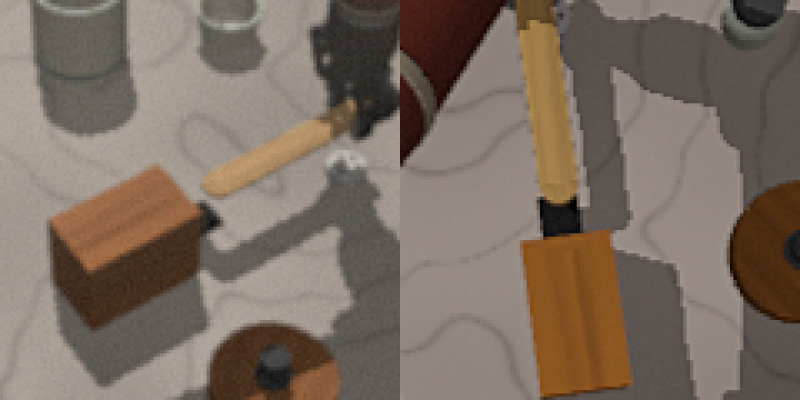

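The strip points straight at the block's front (left crop tip at (205,185), right crop tip at (562,200)) and is in line. I'll begin the insertion.

Emit:
drive_tool(moves=[-1, -0.14, -0.06, 0, 0, 0, -1, -0.14, 0, 0, 0, 0, -0.6, -0.08, 0, 0, 0, 0, -0.6, -0.09, 0, 0, 0, 0, -0.6, -0.08, 0, 0, 0, 0, -0.6, -0.09, 0, 0, 0, 0, -0.6, -0.08, 0, 0, 0, 0, 0, 0, 0, 0, 0, 0])

```text
time_s: 7.2
tcp_pos: [669.1, -13.2, 76.1]
ee_rot: [-0.531, 0.532, -0.467, 0.466]
ft_force: [-0.4, -0.5, 0.6]
grip_width: 0.384
```

Run:
```python
from h import *
st();t=bot.read_state()['tcp_pos']
for n in('top','side'):
    p=lev(n,n+'5',66,88,(507,740,-80,30)); rel(p,t,8.0)
```

```text
t 7.2 tcp [669.1 -13.2  76.1] xang -82.54 x [ 0.13  -0.992 -0.   ] y [-0.001  0.    -1.   ] F [-0.4 -0.5  0.6] w 0.384 j [-0.33  0.91  0.6   1.54 -0.62  0.89 -0.95]
top 632 c [586.8 -26.3] [157.1  34.8] 7.9 z 77.2 at [586.3 -26.8] slope [ 0.005 -0.002]
 far end [-161.9 -160.7 -158.5] lateral at tcp -1.72 slope deg 0.16 med -1.87
side 362 c [592.9 -30.6] [182.2  53.2] 9.0 z 76.6 at [591.9 -25.4] slope [0.001 0.002]
 far end [-168.6 -156.3 -153.7] lateral at tcp -2.74 slope deg -0.91 med -1.06
```

Emit:
drive_tool(moves=[-1, -0.14, 0, 0, 0, 0, -1, -0.14, 0, 0, 0, 0, -1, -0.14, 0, 0, 0, 0, -1, -0.14, 0, 0, 0, 0, -1, -0.14, 0, 0, 0, 0, -1, -0.14, 0, 0, 0, 0, -1, -0.14, 0, 0, 0, 0, -1, -0.14, 0, 0, 0, 0, -0.7, -0.1, 0, 0, 0, 0, 0, 0, 0, 0, 0, 0])

```text
time_s: 8.3
tcp_pos: [582.0, -25.4, 76.1]
ee_rot: [-0.531, 0.532, -0.467, 0.466]
ft_force: [0.6, 0.3, 0.1]
grip_width: 0.385
```

Emit:
drive_tool(moves=[-0.3, -0.04, 0, 0, 0, 0, -0.3, -0.04, 0, 0, 0, 0, 0, 0, 0, 0, 0, 0])

```text
time_s: 8.6
tcp_pos: [576.8, -25.9, 76.0]
ee_rot: [-0.532, 0.532, -0.466, 0.466]
ft_force: [-0.2, 0.4, 0.6]
grip_width: 0.387
```

Still no resistance, so I'll creep on.

Emit:
drive_tool(moves=[-0.3, -0.04, 0, 0, 0, 0, 0, 0, 0, 0, 0, 0])

```text
time_s: 8.8
tcp_pos: [573.7, -26.4, 75.9]
ee_rot: [-0.531, 0.532, -0.466, 0.466]
ft_force: [0.1, -0.4, -0.6]
grip_width: 0.381
```

Emit:
drive_tool(moves=[-0.3, -0.04, 0, 0, 0, 0, 0, 0, 0, 0, 0, 0])

```text
time_s: 9.0
tcp_pos: [571.8, -26.7, 76.3]
ee_rot: [0.532, -0.531, 0.466, -0.467]
ft_force: [2.8, -0.2, -0.8]
grip_width: 0.385
```

Emit:
drive_tool(moves=[-0.2, -0.03, 0, 0, 0, 0, 0, 0, 0, 0, 0, 0])

```text
time_s: 9.2
tcp_pos: [571.7, -26.7, 76.9]
ee_rot: [0.533, -0.53, 0.464, -0.468]
ft_force: [5.3, 1.2, -0.1]
grip_width: 0.388
```

The leveller stopped at the back, with 5 N resisting at TCP x 571.7 against 571.2 predicted. I'll release and lift.

Emit:
drive_tool(moves=[0.1, 0.01, 0, 0, 0, 0, 0, 0, 0, 0, 0, 0, 0, 0, 0, 0, 0, 0, 0, 0, 0, 0, 0, 0, 0, 0, 0, 0, 0, 0], claw=1)

```text
time_s: 9.7
tcp_pos: [569.6, -27.0, 75.9]
ee_rot: [-0.531, 0.532, -0.467, 0.466]
ft_force: [0.1, -0.1, -0.3]
grip_width: 1.004
```

Emit:
drive_tool(moves=[0, 0, 3, 0, 0, 0, 0, 0, 4, 0, 0, 0, 0, 0, 4, 0, 0, 0, 0, 0, 3, 0, 0, 0, 0, 0, 2, 0, 0, 0])

```text
time_s: 10.2
tcp_pos: [570.5, -27.5, 238.6]
ee_rot: [0.532, -0.531, 0.465, -0.467]
ft_force: [0.2, 0.2, -1.5]
grip_width: 1.002
```

Emit:
drive_tool(moves=[0, -4, 0, 0, 0, 0, 0, -4, 0, 0, 0, 0, -1, -4, 0, 0, 0, 0, -2, -4, 0, 0, 0, 0, -2, -3, 0, 0, 0, 0, -2, -2.5, 0, 0, 0, 0, 0, 0, 0, 0, 0, 0])

```text
time_s: 10.9
tcp_pos: [495.4, -247.4, 236.8]
ee_rot: [-0.528, 0.53, -0.469, 0.469]
ft_force: [-0.5, -0.3, -0.4]
grip_width: 1.001
```

Run:
```python
from h import *
from scipy.optimize import least_squares
st()
for n in('top','side'):
    p=lev(n,n+'6',66,88,(507,740,-80,30)); r=p[:,:2]@np.array([.990,.141]); print('tip u',np.percentile(r,[98,99.5,100]).round(1))
    W=xyz(np.load(n+'6.npz')); X,Y,Z=[W[...,i] for i in range(3)]
    m=(X>460)&(X<610)&(Y>190)&(Y<350)&(Z>109)&(Z<121); p=W[m]
    q=least_squares(lambda q:np.hypot(p[:,0]-q[0],p[:,1]-q[1])-52.5,[533,271],loss='soft_l1'); e=cv2.minEnclosingCircle(p[:,:2].astype(np.float32)); print(n,'can',q.x.round(1),len(p),np.abs(q.fun).mean().round(2),'enc',e,'z',np.percentile(p[:,2],50))
# cap fits on initial frames
for n in('top','side'):
    W=np.load(n+'0w.npy'); X,Y,Z=[W[...,i] for i in range(3)]
    for nm,z0,z1,R in(('cap',47,57,61),('knob',78,92,14)):
        m=(X>420)&(X<580)&(Y>-320)&(Y<-160)&(Z>z0)&(Z<z1); p=W[m][:,:2].astype(np.float32); h=cv2.convexHull(p)[:,0]
        q=least_squares(lambda q:np.hypot(h[:,0]-q[0],h[:,1]-q[1])-q[2],[500,-242,R],loss='soft_l1'); print(n,nm,q.x.round(1),'zmax',np.percentile(W[m][:,2],[50,95]).round(1))
```

```text
t 10.9 tcp [ 495.4 -247.4  236.8] xang -83.12 x [ 0.12  -0.993  0.003] y [-0.002 -0.003 -1.   ] F [-0.5 -0.3 -0.4] w 1.001 j [-0.04  0.57  0.73  1.74 -0.44  1.   -0.59]
top 375 c [556.2 -30.5] [95.  33.3] 8.6 z 75.2 at [554.8 -30.7] slope [-0.004  0.023]
tip u [590.6 593.  593.9]
top can [533.6 270.9] 247 1.64 enc ((534.189697265625, 271.3876953125), 55.473548889160156) z 114.37839870136207
side 123 c [542.6 -31.4] [55.6 37.3] 5.5 z 74.7 at [541.8 -32.4] slope [-0.018 -0.008]
tip u [558.3 560.5 560.9]
side can [529.8 271.3] 135 2.3 enc ((529.1915283203125, 270.94366455078125), 58.7640380859375) z 113.59209411040135
top cap [ 501.3 -243.2   60.3] zmax [52.3 56. ]
top knob [ 501.1 -242.5   13.2] zmax [84.2 88.3]
side cap [ 497.3 -241.9   61. ] zmax [51.9 55.8]
side knob [ 497.5 -241.9   13.9] zmax [83.  86.9]
```

The leveller sticks out 98 mm, with its top at 75 mm, so it is home. In both views the vector from lid to canister is (32.5, 513.5). I'll descend on the knob.

Emit:
drive_tool(moves=[0.4, 0.65, -3, 0, 0, 0, 0, 0, -4, 0, 0, 0, 0, 0, -4, 0, 0, 0, 0, 0, -3, 0, 0, 0, 0, 0, -1, 0, 0, 0, 0, 0, 0, 0, 0, 0, 0, 0, 0, 0, 0, 0])

```text
time_s: 11.7
tcp_pos: [505.2, -235.5, 87.1]
ee_rot: [0.532, -0.532, 0.465, -0.467]
ft_force: [0.4, -0.1, -0.7]
grip_width: 0.999
```

Run:
```python
from h import *
st()
a=grab('side','s7')['color'][:,:,::-1]; b=grab('top','t7')['color'][:,:,::-1]
cv2.imwrite('pics/c4.png',cv2.hconcat([cv2.resize(a[220:320,300:400],(400,400),interpolation=3),cv2.resize(b[140:260,350:470],(400,400),interpolation=3)]))
```

```text
t 11.7 tcp [ 505.2 -235.5   87.1] xang -82.44 x [ 0.131 -0.991  0.001] y [ 0.002 -0.001 -1.   ] F [ 0.4 -0.1 -0.7] w 0.999 j [ 0.04  0.76  0.57  1.87 -0.62  0.69 -0.46]
```

View pics/c4.png

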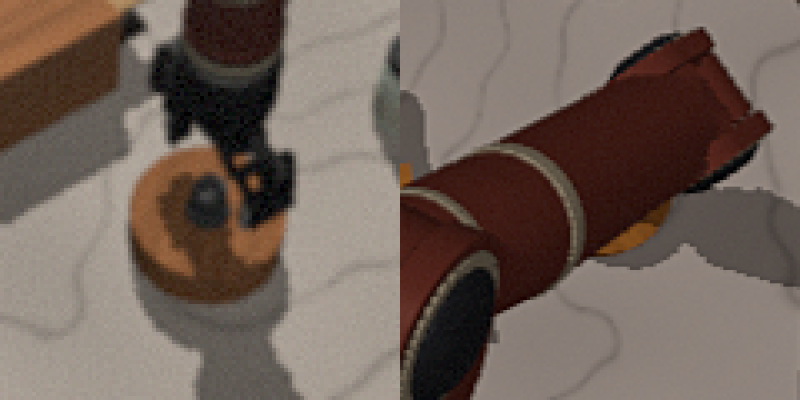

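The knob (205,195) sits between the jaws, and the fingers are above the cap. The TCP is about 6 mm off in x and y, so I'll correct that and finish the descent.

Emit:
drive_tool(moves=[-0.58, -0.54, 0, 0, 0, 0, 0, 0, -0.5, 0, 0, 0, 0, 0, -0.6, 0, 0, 0, 0, 0, 0, 0, 0, 0, 0, 0, 0, 0, 0, 0])

```text
time_s: 12.3
tcp_pos: [498.1, -240.6, 74.6]
ee_rot: [0.532, -0.532, 0.466, -0.466]
ft_force: [0.6, 0.9, -0.4]
grip_width: 1.004
```

Emit:
drive_tool(moves=[0, 0, 0, 0, 0, 0, 0, 0, 0, 0, 0, 0, 0, 0, 0, 0, 0, 0, 0, 0, 0, 0, 0, 0, 0, 0, 0, 0, 0, 0, 0, 0, 0, 0, 0, 0, 0, 0, 0, 0, 0, 0, 0, 0, 0, 0, 0, 0], claw=0, grip_force=60)

```text
time_s: 13.1
tcp_pos: [498.3, -241.2, 75.2]
ee_rot: [-0.532, 0.532, -0.466, 0.467]
ft_force: [0.1, 0.1, 3.1]
grip_width: 0.301
```

Emit:
drive_tool(moves=[0, 0, 0.5, 0, 0, 0, 0, 0, 1, 0, 0, 0, 0, 0, 2, 0, 0, 0, 0, 0, 3, 0, 0, 0, 0, 0, 3, 0, 0, 0, 0, 0, 3, 0, 0, 0, 0, 0, 2.5, 0, 0, 0, 0, 0, 1.5, 0, 0, 0, 0, 0, 0.5, 0, 0, 0, 0, 0, 0, 0, 0, 0])

```text
time_s: 14.1
tcp_pos: [498.0, -240.5, 245.4]
ee_rot: [0.532, -0.531, 0.466, -0.466]
ft_force: [-0.6, 0.4, -3.2]
grip_width: 0.31
```

Run:
```python
from h import *
st()
a=grab('side','s8')['color'][:,:,::-1]; W=xyz(np.load('s8.npz'))
cv2.imwrite('pics/c5.png',cv2.resize(a[160:320,290:450],(560,560),interpolation=3))
```

```text
t 14.1 tcp [ 498.  -240.5  245.4] xang -82.49 x [ 0.131 -0.991 -0.   ] y [ 0.001  0.    -1.   ] F [-0.6  0.4 -3.2] w 0.31 j [-0.05  0.56  0.74  1.73 -0.43  1.02 -0.6 ]
```

View pics/c5.png

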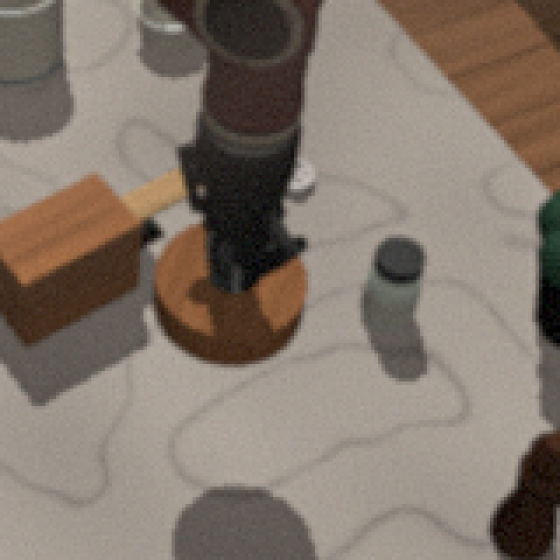

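The side view shows the cap at (230,290) held level, and the worktop below holds only its shadow. The force reads -3.2 N, so both lids are carried. I'll move over to the canister.

Emit:
drive_tool(moves=[0.2, 1, 0.5, 0, 0, 0, 0.2, 2.5, 0.5, 0, 0, 0, 0.2, 4, 0, 0, 0, 0, 0.2, 4, 0, 0, 0, 0, 0.2, 4, 0, 0, 0, 0, 0.2, 4, 0, 0, 0, 0, 0.2, 4, 0, 0, 0, 0, 0.2, 4, 0, 0, 0, 0, 0.2, 4, 0, 0, 0, 0, 0.2, 4, 0, 0, 0, 0])

```text
time_s: 15.15
tcp_pos: [517.2, 116.9, 254.3]
ee_rot: [-0.531, 0.532, -0.467, 0.465]
ft_force: [0.7, -0.2, -4.0]
grip_width: 0.306
```

Emit:
drive_tool(moves=[0.2, 4, 0, 0, 0, 0, 0.2, 4, 0, 0, 0, 0, 0.2, 4, 0, 0, 0, 0, 0.2, 2.5, 0, 0, 0, 0, 0.2, 1, 0, 0, 0, 0, 0, 0, 0, 0, 0, 0, 0, 0, 0, 0, 0, 0, 0, 0, 0, 0, 0, 0])

```text
time_s: 15.95
tcp_pos: [528.5, 266.4, 255.3]
ee_rot: [-0.53, 0.531, -0.467, 0.468]
ft_force: [-1.1, -0.7, -3.2]
grip_width: 0.303
```

```bash
cat > cap.py <<'E'
from h import *
from scipy.optimize import least_squares
import sys
st(); t=bot.read_state()['tcp_pos']; k=sys.argv[1]
for n in('top','side'):
    d=grab(n,n+k); W=xyz(d); X,Y,Z=[W[...,i] for i in range(3)]; hsv=cv2.cvtColor(d['color'],cv2.COLOR_RGB2HSV)
    zt=t[2]-22
    m=(hsv[...,0]<25)&(hsv[...,1]>110)&(abs(Z-zt)<6)&(np.hypot(X-t[0],Y-t[1])<75); p=W[m]
    c=p.mean(0); kk=np.linalg.lstsq(np.c_[p[:,:2]-c[:2],np.ones(len(p))],p[:,2],rcond=None)[0]
    # true outer rim: boundary points near radius 61
    rr=np.hypot(p[:,0]-t[0],p[:,1]-t[1]); an=np.round(np.arctan2(p[:,1]-t[1],p[:,0]-t[0])/0.12).astype(int)
    B=np.array([p[an==a][rr[an==a].argmax()] for a in np.unique(an) if rr[an==a].max()>52])
    q=least_squares(lambda q:np.hypot(B[:,0]-q[0],B[:,1]-q[1])-60.3,t[:2],loss='soft_l1')
    print(n,len(p),'cap-top z',c[2].round(1),'slope',kk[:2].round(3),'centre',q.x.round(1),'rel tcp',(q.x-t[:2]).round(1),'res',np.abs(q.fun).mean().round(2),len(B))
E
python3 cap.py 9
```

```text
t 15.95 tcp [528.5 266.4 255.3] xang -82.75 x [ 0.126 -0.992  0.001] y [ 0.    -0.001 -1.   ] F [-1.1 -0.7 -3.2] w 0.303 j [-0.95  0.62  0.76  1.61 -0.46  1.11 -1.52]
top 968 cap-top z 232.1 slope [ 0.003 -0.006] centre [530.4 264.1] rel tcp [ 1.9 -2.3] res 0.48 40
side 449 cap-top z 231.9 slope [ 0.    -0.002] centre [527.2 264.2] rel tcp [-1.3 -2.2] res 2.28 42
```

Emit:
drive_tool(moves=[0.32, 0.67, -1, 0, 0, 0, 0, 0, -1.5, 0, 0, 0, 0, 0, -1.5, 0, 0, 0, 0, 0, -1.5, 0, 0, 0, 0, 0, -0.5, 0, 0, 0, 0, 0, 0, 0, 0, 0, 0, 0, 0, 0, 0, 0])

```text
time_s: 16.75
tcp_pos: [532.0, 276.0, 195.4]
ee_rot: [0.532, -0.531, 0.466, -0.466]
ft_force: [0.4, -0.6, -2.3]
grip_width: 0.306
```

```bash
python3 cap.py 10
python3 - <<'E'
from h import *
a=cv2.imread('pics/side10.png');b=cv2.imread('pics/top10.png')
cv2.imwrite('pics/c6.png',cv2.hconcat([cv2.resize(a[110:210,245:345],(400,400),interpolation=3),cv2.resize(b[110:230,170:290],(400,400),interpolation=3)]))
E
```

```text
t 16.75 tcp [532.  276.  195.4] xang -82.51 x [ 0.13  -0.991 -0.   ] y [ 0.001  0.    -1.   ] F [ 0.4 -0.6 -2.3] w 0.306 j [-0.93  0.69  0.72  1.66 -0.52  0.99 -1.48]
top 860 cap-top z 172.2 slope [-0.002 -0.003] centre [534.  273.7] rel tcp [ 2.  -2.3] res 0.69 40
side 424 cap-top z 172.1 slope [ 0.    -0.007] centre [530.4 272.7] rel tcp [-1.6 -3.3] res 2.25 43
```

View pics/c6.png

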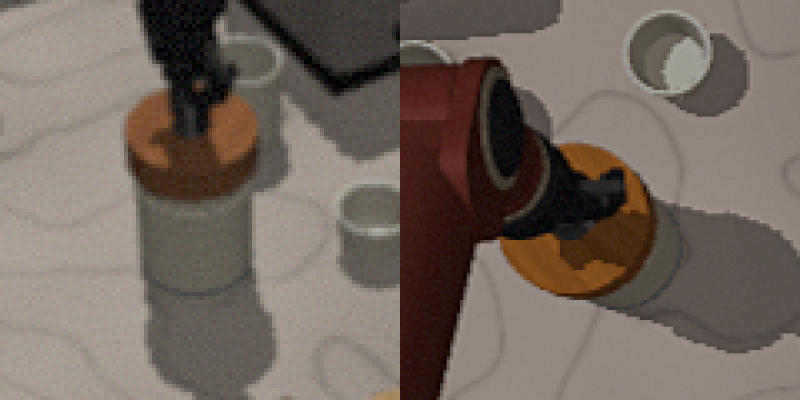

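The cap is over the canister. Side crop: cap (192,140), canister (195,235). Both cameras say to shift about -2.3 mm in y. I'll enter the mouth.

Emit:
drive_tool(moves=[-0.04, -0.23, 0, 0, 0, 0, 0, 0, -0.5, 0, 0, 0, 0, 0, -0.5, 0, 0, 0, 0, 0, -0.4, 0, 0, 0, 0, 0, 0, 0, 0, 0, 0, 0, 0, 0, 0, 0])

```text
time_s: 17.45
tcp_pos: [531.2, 273.6, 181.0]
ee_rot: [0.532, -0.532, 0.466, -0.466]
ft_force: [0.9, 0.4, -3.1]
grip_width: 0.305
```

Emit:
drive_tool(moves=[0, 0, -0.3, 0, 0, 0, 0, 0, -0.2, 0, 0, 0, 0, 0, 0, 0, 0, 0])

```text
time_s: 17.75
tcp_pos: [531.5, 273.7, 176.6]
ee_rot: [0.532, -0.531, 0.466, -0.466]
ft_force: [0.4, 1.6, 1.2]
grip_width: 0.306
```

Emit:
drive_tool(moves=[0, 0.04, -0.2, 0, 0, 0, 0, 0, -0.1, 0, 0, 0, 0, 0, 0, 0, 0, 0])

```text
time_s: 18.05
tcp_pos: [530.3, 273.9, 171.9]
ee_rot: [-0.531, 0.532, -0.467, 0.466]
ft_force: [0.2, 0.7, -4.4]
grip_width: 0.307
```

Emit:
drive_tool(moves=[0, 0, -0.2, 0, 0, 0, 0, 0, -0.1, 0, 0, 0, 0, 0, 0, 0, 0, 0])

```text
time_s: 18.35
tcp_pos: [529.8, 274.0, 168.7]
ee_rot: [-0.531, 0.533, -0.467, 0.466]
ft_force: [0.4, 0.5, -6.6]
grip_width: 0.305
```

Emit:
drive_tool(moves=[0, 0, -0.15, 0, 0, 0, 0, 0, -0.1, 0, 0, 0, 0, 0, 0, 0, 0, 0])

```text
time_s: 18.65
tcp_pos: [530.3, 273.9, 168.2]
ee_rot: [-0.531, 0.532, -0.467, 0.466]
ft_force: [-5.4, -2.0, 3.8]
grip_width: 0.305
```

```bash
python3 cap.py 11
```

```text
t 18.65 tcp [530.3 273.9 168.2] xang -82.5 x [ 0.13  -0.991 -0.001] y [-0.002  0.001 -1.   ] F [-5.4 -2.   3.8] w 0.305 j [-0.92  0.71  0.69  1.7  -0.55  0.94 -1.45]
top 812 cap-top z 145.2 slope [ 0.    -0.002] centre [531.9 271.5] rel tcp [ 1.6 -2.3] res 0.77 40
side 412 cap-top z 144.7 slope [-0.005 -0.012] centre [528.8 271.4] rel tcp [-1.5 -2.5] res 2.31 43
```

Emit:
drive_tool(moves=[-0.08, -0.03, -0.1, 0, 0, 0, 0, 0, -0.1, 0, 0, 0, 0, 0, 0, 0, 0, 0, 0, 0, 0, 0, 0, 0])

```text
time_s: 19.15
tcp_pos: [530.2, 273.8, 168.0]
ee_rot: [0.532, -0.531, 0.467, -0.466]
ft_force: [-6.7, -2.0, 13.1]
grip_width: 0.303
```

It is home: both cameras put the cap's top at 145 mm (107 + 38), and it holds firm at 13 N of push. I'll unload, ease the side force and lift slowly.

Emit:
drive_tool(moves=[0, 0, 0.15, 0, 0, 0, -0.1, -0.03, 0.05, 0, 0, 0, 0, 0, 0, 0, 0, 0])

```text
time_s: 19.45
tcp_pos: [530.1, 273.8, 168.1]
ee_rot: [0.533, -0.531, 0.466, -0.467]
ft_force: [-2.2, -0.3, 4.4]
grip_width: 0.313
```

Emit:
drive_tool(moves=[0, 0, 0.1, 0, 0, 0, 0, 0, 0.1, 0, 0, 0, 0, 0, 0, 0, 0, 0])

```text
time_s: 19.75
tcp_pos: [529.1, 273.3, 168.6]
ee_rot: [-0.531, 0.532, -0.466, 0.466]
ft_force: [0.5, 1.1, -4.1]
grip_width: 0.306
```

Emit:
drive_tool(moves=[0, 0, 0.1, 0, 0, 0, 0, 0, 0.1, 0, 0, 0, 0, 0, 0.1, 0, 0, 0, 0, 0, 0, 0, 0, 0])

```text
time_s: 20.15
tcp_pos: [529.6, 273.3, 173.2]
ee_rot: [0.532, -0.531, 0.466, -0.466]
ft_force: [0.7, 0.0, -1.7]
grip_width: 0.306
```

```bash
python3 cap.py 12
```

```text
t 20.15 tcp [529.6 273.3 173.2] xang -82.51 x [ 0.13  -0.991 -0.   ] y [ 0.001  0.    -1.   ] F [ 0.7  0.  -1.7] w 0.306 j [-0.92  0.71  0.7   1.69 -0.54  0.94 -1.45]
top 819 cap-top z 150.2 slope [0.007 0.003] centre [531.5 270.8] rel tcp [ 1.8 -2.5] res 0.84 40
side 417 cap-top z 150.0 slope [ 0.003 -0.   ] centre [529.  269.2] rel tcp [-0.7 -4.1] res 2.17 42
```

The force is about -2 N, the outer lid's weight alone, so the clip has let go. I'll lift to about 10 cm.

Emit:
drive_tool(moves=[0, 0, 0.5, 0, 0, 0, 0, 0, 0.7, 0, 0, 0, 0, 0, 1, 0, 0, 0, 0, 0, 1.5, 0, 0, 0, 0, 0, 1.5, 0, 0, 0, 0, 0, 1.5, 0, 0, 0, 0, 0, 1.5, 0, 0, 0, 0, 0, 1, 0, 0, 0, 0, 0, 0.4, 0, 0, 0, 0, 0, 0, 0, 0, 0])

```text
time_s: 21.25
tcp_pos: [529.4, 273.3, 269.1]
ee_rot: [0.532, -0.531, 0.466, -0.466]
ft_force: [-0.2, 0.5, -2.3]
grip_width: 0.309
```

Emit:
drive_tool(moves=[0, 0, 0, 0, 0, 0, 0, 0, 0, 0, 0, 0, 0, 0, 0, 0, 0, 0, 0, 0, 0, 0, 0, 0, 0, 0, 0, 0, 0, 0])

```text
time_s: 21.75
tcp_pos: [529.2, 273.4, 268.3]
ee_rot: [-0.531, 0.532, -0.466, 0.466]
ft_force: [-0.0, 0.6, -2.5]
grip_width: 0.31
```

```bash
python3 cap.py 13
python3 - <<'E'
from h import *
for n in('top','side'):
    W=xyz(np.load(n+'13.npz')); X,Y,Z=[W[...,i] for i in range(3)]
    m=(np.hypot(X-531.9,Y-272.6)<62)&(Z>100)&(Z<145); p=W[m]; print(n,'in mouth z pct',len(p),np.percentile(p[:,2],[5,25,50,75,95,99]).round(1))
    p=lev(n,n+'13b',66,88,(507,740,-80,30))
a=cv2.imread('pics/side13.png')
cv2.imwrite('pics/c7.png',cv2.resize(a[90:270,230:450],(660,540),interpolation=3))
E
```

```text
t 21.75 tcp [529.2 273.4 268.3] xang -82.51 x [ 0.13  -0.991  0.   ] y [-0. -0. -1.] F [-0.   0.6 -2.5] w 0.31 j [-0.96  0.61  0.77  1.58 -0.45  1.14 -1.53]
top 1007 cap-top z 245.3 slope [-0.    -0.002] centre [530.8 270.9] rel tcp [ 1.6 -2.5] res 0.61 41
side 437 cap-top z 244.7 slope [-0.004 -0.005] centre [528.1 270.9] rel tcp [-1.1 -2.4] res 1.86 42
top in mouth z pct 244 [104.1 114.3 117.5 119.9 122.2 123.3]
top 376 c [556.9 -30.2] [96.5 33.4] 9.0 z 75.1 at [554.7 -30.8] slope [-0.001  0.014]
side in mouth z pct 531 [105.5 115.6 118.2 120.1 123.5 132.3]
side 187 c [557.7 -29.5] [84.8 35.5] 9.5 z 74.9 at [555.4 -30.4] slope [-0.006  0.006]
```

View pics/c7.png

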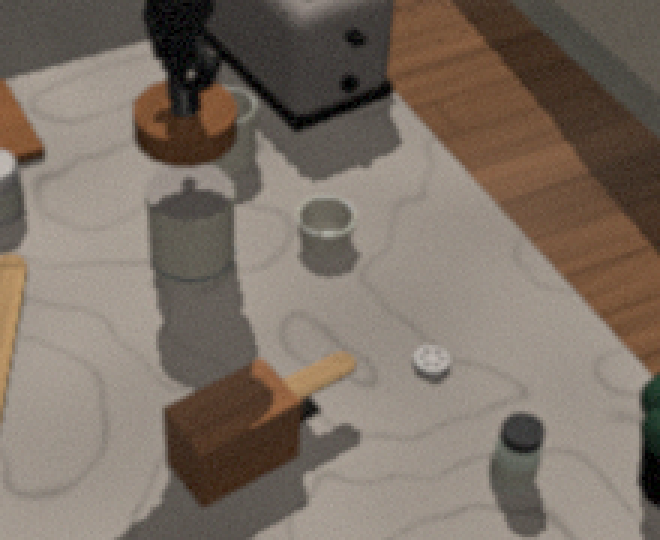

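The inner lid is on the rim: flange top about 118 mm against the 119 expected, knob at (188,187). The outer lid is held level about 100 mm up, the leveller is in the slot, and the bystanders look untouched. I'll hand it in.

```bash
python3 -c "
from bench import bot
print(bot.sign_off())"
```

```text
the job is handed in; nothing more can be done
None
```

The job is done and handed in at about 22 s of the 67 s allowed; no verdict came back.

- **Leveller:** I took the 218 × 34 mm strip off the canister's mouth and left the 313 × 50 mm look-alike where it was. I slid it into the upper slot until it met the back with about 5 N of resistance, then let it go. It sticks out about 97–98 mm by the cameras (100 expected), with its top at 75 mm.
- **Inner lid:** I carried both lids over by the knob and pressed them in. They passed the catches and stopped firm at 13 N, with the cap's top at 145 mm as it should be. After the lift, the inner lid's flange top measured about 118 mm (119 expected).
- **Outer lid:** it came off alone, with the wrist reading about 2.3–2.5 N, which fits its weight by itself. It is held level about 100 mm above its closed place, within about 3 mm of the canister's axis.
- **Bystanders:** those visible in the final side crop (mug, ramekin, puck and spice jar) looked undisturbed. I did not measure any of them again, and the pepper mill and spoon were outside that crop.
- **What disagreed:** the two cameras differed by about 3–4 mm in x. I allowed for it by comparing each part with its target in the same camera. A side force of up to 7 N built up while pressing the lid home, and I eased it before lifting.

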